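# Free the retaining ring of a paint dosing lid

## Task

Take the two-pin spanner with the blue grip from its rest, set its two pins fully into the two holes of the yellow retaining ring sunk in one of the black paint-tin lids, and turn the ring anticlockwise (seen from above) to its stop, so that it is free. Then let go and leave the spanner standing upright in the ring. Leave the white ring of the other lid as it is.

Things in the scene. Friction and masses are not known exactly. Their poses are not given: they have to be found in the camera images.
- spanner: two-pin spanner, BLUE grip, 0.2-0.45 kg, upright in a rest (a smaller RED one beside it does not fit). Origin: centre of the underside of its plate, 30 mm above the table; z up, x from pin to pin. Plate 100x26x10 mm (x,y,z). Pins 8 mm thick, tips tapered, hang 16 mm below it at x = +-38 mm. Grip block 64 mm long (x), 24 thick (y: pinch so), 30 to 75 mm above origin. Lifts straight out.
- yellow_ring_face (a point): centre of the YELLOW ring's top face, on its axis, 54 mm above the table; axes turn with the ring, z up. Ring 128 mm outside, 40 inside, 8 thick, sunk 8 mm in a black lid 160 mm across (recess 132). Two 24 mm through holes at x = +-38 mm, 20 mm deep to the lid's floor: the pins go in until the plate lies on the ring. A centred pin has 12 degrees of play each way before it drives the ring.
- yellow_ring (a joint): turn of the yellow ring (rad), growing anticlockwise seen from above: 0 locked, 1.0 at the stop, free. Starts between 0 and 0.2, stays where left, resists with about 0.2 N m. A black line on the ring, on its +y side, moves from a red dot on the lid's rim (0) to a green dot (1.0).
- white_ring (a joint): turn of the WHITE ring in the other, otherwise equal black lid (rad), same sense and stops. Starts between 0 and 0.2; to be left alone.
Not all that is in view belongs to the job. What is shaped like the spanner but orange or purple is not meant.

How it is judged (in metres and radians):
On the way, in this order (a step that is already met when the one before it is completed fails the run):
1. the blue spanner's pins are fully in the yellow ring's holes while the ring is still locked (turned less than 0.5 rad) (z of spanner in the frame of yellow_ring_face below 0.006 m and horizontal distance between spanner and yellow_ring_face below 0.015 m and value of joint yellow_ring below 0.5 rad), for 0.1 s.
2. with the spanner in it, the yellow ring has been turned to within 10 degrees of its stop (value of joint yellow_ring above 0.82 rad and z of spanner in the frame of yellow_ring_face below 0.01 m and horizontal distance between spanner and yellow_ring_face below 0.015 m), for 0.1 s.
At the end, for the whole second after the job is handed in: The yellow ring stands within 10 degrees (0.18 rad) of its anticlockwise stop; the blue spanner stands in it at rest, upright within 10 degrees, its plate within 6 mm of the ring's face and within 15 mm of its centre; the white ring is not turned (below 0.35 rad) (value of joint yellow_ring above 0.82 rad and z of spanner in the frame of yellow_ring_face below 0.006 m and horizontal distance between spanner and yellow_ring_face below 0.015 m and angle between spanner's own z axis and vertical below 0.17 rad and linear speed of spanner below 0.02 m/s and value of joint white_ring below 0.35 rad); the robot touches nothing.
It fails at once if the white ring is turned (value of joint white_ring above 0.35 rad).
It also fails if it takes over 42 s, if anything falls off the work surface, if the arm or the gripper's body presses on something with over 40 N, if the wrist force passes 120 N, or if a joint passes its speed limit or range.

## Robot

A 6-joint arm with a two-finger parallel gripper is mounted at the origin on the work surface. World frame = base frame: x ahead of the robot, y to its left, z up, the work surface at z = 0. Lengths are in mm, angles in rad, forces in N, time in s.
With the tool pointing down it reaches from about 400 to 925 mm from the base axis. Payload 12.5 kg.
Tool frame: the origin (TCP) lies at the centre of the arm's flange, where the gripper is bolted on; the fingertips stand 190 mm ahead of it and the grasp point (between the pads) lies 171 mm ahead of it; z points along the fingers, y is the line along which they close (so a half turn about z gives the same grasp; the last joint's range is limited). The gripper opens to 95 mm and grips with 3 to 60 N. Pads are 20 mm wide; open, the fingers measure 119 mm over their backs; the gripper's body (75 mm by 180 mm) begins 59 mm behind the grasp point.
Start: joints at [-1.229, 0.491, 1.559, -0, 1.092, -0.106], TCP at [270.633, -563.367, 404.761] pointing down, gripper open.
Joint ranges: [-3.1, 3.1], [-0.84, 2.19], [0.05, 2.79], [-1.13, 4.28], [0.06, 2.93], [-2.69, 2.69]. Speed limits (rad/s): [2.22, 2.22, 2.79, 3.14, 3.14, 3.14].

## Interface

Orientations are given as [roll, pitch, yaw] about the fixed x, y, z axes, in that order (R = Rz(yaw) Ry(pitch) Rx(roll)).
In Python, from cell import env, read_camera, search_frame, cut_out gives the robot as it stands. The module is installed in compiled form; this text tells all that it offers.
- The arm moves only by the tool move_arm, never from a script. Its argument "commands" is a list of rows, each a list of 3 entries, a list of its own where there are three numbers: the shift along the world's x, y, z normalised to -1 to 1, where 1 is 0.03 m, then the turn about the world's z normalised to -1 to 1, where 1 is 0.08 rad, then the opening, from -1 (shut) to 1 (fully open), so that 0 is half open. A call has 1 to 20 rows; each row shifts and turns the commanded pose from where the row before left it; what a row does not reach is not made up. A row lasts 1/12 s, in which the tool goes at most 41.7 mm and 7.16 degrees, less where a joint would pass 70% of its speed; a pose out of reach is approached as far as the arm can. A call with a number of a shift or a turn outside -1 to 1 is refused whole. A call with a gripper value outside its range is refused whole. The fingers move at their own pace and stop on an object; the grip force is fixed at half the most. Time passes only in rows, so rows that do not move let the fingers close. It gives the time, the measured TCP pose, the force, the opening and the grip force at its end, in the units of the state.
- env.state(): the state, without advancing time (a new reading comes with each control period).
- read_camera(name): name is "side" or "top"; returns a dict with "image" (480x640x3 uint8, red, green, blue), "fx", "fy", "cx", "cy" (pixels), "D" ([k1, k2, p1, p2, k3] as OpenCV has them; the pictures are not rectified), "rvec" (rotation vector, rad) and "tvec" (3), from world to camera coordinates, as OpenCV has them. Camera axes: x right, y down, z forward; pixel columns grow to the right and rows downward; lengths in mm; the calibration is good to about 2 mm. A picture is of the moment at which its call begins. There is no depth.
- env.job_done(): hands the job in; it is judged then, once.
Trained networks look in a picture, given as the dict that the camera call returned (one of the last four; its "shot" number tells which), for a name from the list of things; names that differ only in an ending like _2 or _b are one class to them, and where a whole thing is asked for, a point or a joint stands for the part that bears it (a point fixed in the world has none). Each returns a list of dicts, best first, with "confidence" (0 to 1); they miss things now and then, are a little off and sometimes report something else, mostly with a low value. They report only what shows in the picture. A call takes as long as a camera call. They do not tell look-alikes from the thing itself.
- search_frame(thing, picture): "at" ([column, row] in pixels, amid what is visible of it).
- cut_out(thing, picture): "region" (480x640 bool, what is visible of it) and "at" ([column, row] in pixels, amid what is visible of it).
The state is a dict: "t": time; "joints": joint angles; "qvel": joint speeds; "tau": joint torques, N m; "eef_pos": TCP position; "tcp_rot": TCP orientation; "ft_force": force on the tool from outside, world axes, zero at the start; "moment": the same for the moment, N m; "opening": opening from 0.0 (shut) to 1.0 (fully open); "grip_force": force on a finger pad.
Only numpy, scipy, OpenCV 4.12 (cv2) and the standard library are available. Lean on these libraries where they do the work, as an engineer would, in place of code of your own. Each camera call takes 0.05 s, during which the arm holds its last target. There are 200 camera calls.

## Working session

There is one attempt and no reset: what is moved stays moved. The work goes in short steps, Python scripts to look and compute and a tool call to move; the robot and the scene stay as the last step left them, time stands still between calls to the robot, and variables do not carry over. Pictures are saved under pics/ and viewed, at most 10 in all, crops included, and the job is handed in when it is done.

Besides the shell and the picture viewer there is one more tool, called after "Request:" as a command line: name --argument value ..., lists and objects as JSON in quotes. move_arm: Moves the arm, as the interface text tells. Its arguments: {"type":"object","properties":{"commands":{"type":"array","items":{"type":"array"}}},"required":["commands"]}

```bash
mkdir -p pics; cat > h.py <<'E'
import numpy as np, cv2
from cell import env, read_camera, search_frame, cut_out
def save(p,n): cv2.imwrite('pics/'+n+'.png',p['image'][:,:,::-1])
def ray(p,uv,z):
    K=np.array([[p['fx'],0,p['cx']],[0,p['fy'],p['cy']],[0,0,1]])
    q=cv2.undistortPoints(np.array([[uv]],float),K,np.array(p['D']))[0,0]
    R=cv2.Rodrigues(np.array(p['rvec'],float))[0];t=np.array(p['tvec'],float).ravel()
    o=-R.T@t; d=R.T@np.array([q[0],q[1],1]); s=(z-o[2])/d[2]
    return (o+s*d)[:2].round(1)
def proj(p,X):
    K=np.array([[p['fx'],0,p['cx']],[0,p['fy'],p['cy']],[0,0,1]])
    return cv2.projectPoints(np.array(X,float).reshape(-1,1,3),np.array(p['rvec'],float),np.array(p['tvec'],float),K,np.array(p['D'],float))[0][:,0].round(1)
E
python3 - <<'E'
from h import *
for n in('top','side'):
    p=read_camera(n); save(p,n+'0')
    R=cv2.Rodrigues(np.array(p['rvec'],float))[0];print(n,(-R.T@np.array(p['tvec']).ravel()).round())
    for th in('spanner','yellow_ring_face','white_ring'):
        z={'spanner':105}.get(th,54)
        print(th,[(np.round(d['at']),round(d['confidence'],2),ray(p,d['at'],z)) for d in search_frame(th,p)])
print(env.state())
E
```

```text
top [ 414. -210. 1378.]
spanner [(array([503., 273.]), 0.95, array([ 475.6, -543.8])), (array([315., 279.]), 0.58, array([ 452.6, -144.6])), (array([366., 339.]), 0.58, array([ 328., -255.]))]
yellow_ring_face [(array([203., 273.]), 0.86, array([460.1, 109.4]))]
white_ring [(array([214., 273.]), 0.68, array([460.6,  83.1])), (array([186., 172.]), 0.6, array([688. , 157.6]))]
side [-49. 444. 898.]
spanner [(array([316., 268.]), 0.82, array([ 432.5, -111.7]))]
yellow_ring_face [(array([154., 298.]), 0.7, array([682.9, 148.8])), (array([239., 332.]), 0.58, array([471.3,  92.6]))]
white_ring [(array([153., 297.]), 0.79, array([685.5, 148.8]))]
{'t': 0.4, 'joints': array([-1.22855350e+00,  4.90955196e-01,  1.55898323e+00, -5.42877030e-05,
        1.09168715e+00, -1.05622243e-01]), 'qvel': array([-0.0002115 , -0.00048688, -0.00156095, -0.00166489, -0.00169913,
       -0.00071151]), 'tau': array([-1.57210321e-03, -6.11915874e+01, -2.58177119e+01,  6.91918633e-02,
        4.52993531e-02, -2.09115558e-05]), 'eef_pos': array([ 270.65111735, -563.34351015,  404.69793579]), 'tcp_rot': array([-3.14155484e+00,  4.44351321e-05,  4.47890093e-01]), 'ft_force': array([ 0.24064163,  0.1720947 , -0.99956429]), 'moment': array([ 0.03017132, -0.02150237,  0.02725282]), 'grip_force': 0.0, 'opening': 1.0014957040951007}
```

View pics/top0.png

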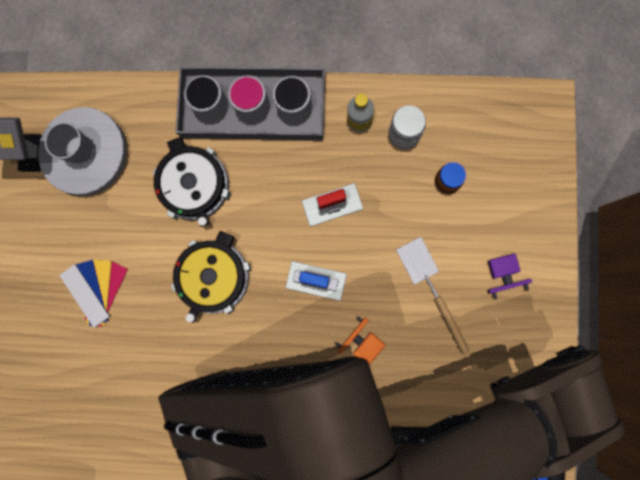

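View pics/side0.png

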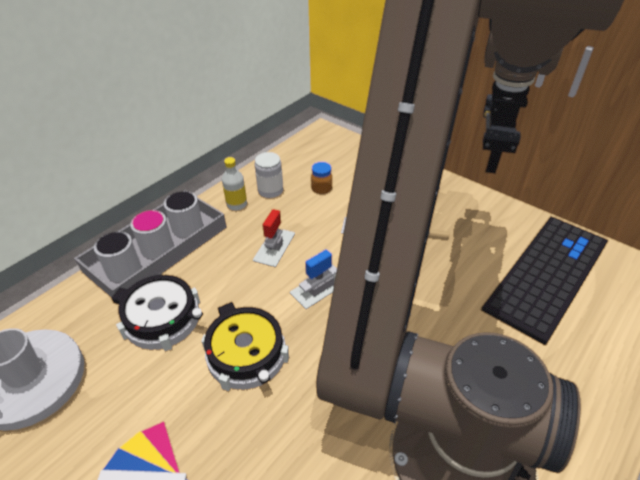

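The top view shows the blue spanner at about (315,280), the yellow ring at (209,276) and the white ring at (189,180). The side view agrees. I'll measure the poses by colour.

```bash
python3 - <<'E'
from h import *
p=read_camera('top'); im=p['image']; hsv=cv2.cvtColor(im,cv2.COLOR_RGB2HSV)
def comp(m,c,r):
    k=np.zeros(m.shape,np.uint8);cv2.circle(k,c,r,255,-1);return m&k
b=comp(cv2.inRange(hsv,(100,120,60),(125,255,255)),(316,280),30)
pts=cv2.findNonZero(b)[:,0].astype(float)
w=np.array([ray(p,u,105) for u in pts]); c=w.mean(0)
r=cv2.minAreaRect(w.astype(np.float32)); ev=np.linalg.svd(w-c,full_matrices=False)[2][0]
print('blue',c,r,np.degrees(np.arctan2(ev[1],ev[0])))
y=comp(cv2.inRange(hsv,(20,100,90),(35,255,255)),(209,276),45)
cs=cv2.findContours(y,cv2.RETR_CCOMP,cv2.CHAIN_APPROX_NONE)
for cc,h in zip(cs[0],cs[1][0]):
    if cv2.contourArea(cc)>15:
        ww=np.array([ray(p,u,54) for u in cc[:,0]]);e=cv2.fitEllipse(ww.astype(np.float32))if len(ww)>5 else 0
        print('yel',h[3],cv2.contourArea(cc),e)
top=cv2.resize(im[225:325,160:360],(800,400),interpolation=cv2.INTER_CUBIC)
s=read_camera('side'); hs=cv2.cvtColor(s['image'],cv2.COLOR_RGB2HSV)
y=comp(cv2.inRange(hs,(20,100,90),(35,255,255)),(243,341),50)
cs=cv2.findContours(y,cv2.RETR_CCOMP,cv2.CHAIN_APPROX_NONE)
for cc,h in zip(cs[0],cs[1][0]):
    if cv2.contourArea(cc)>15:
        ww=np.array([ray(s,u,54) for u in cc[:,0]]);e=cv2.fitEllipse(ww.astype(np.float32))if len(ww)>5 else 0
        print('yel side',h[3],cv2.contourArea(cc),e)
cv2.imwrite('pics/c1.png',top[:,:,::-1])
E
```

```text
blue [ 451.7172956  -142.03522013] ((451.7124328613281, -141.78683471679688), (60.91862106323242, 24.004322052001953), 79.1475601196289) -101.53898850139063
yel -1 2605.0 ((454.25665283203125, 96.92318725585938), (129.19883728027344, 129.57225036621094), 114.27854919433594)
yel 1 65.5 ((417.0551452636719, 103.72872924804688), (20.078760147094727, 21.333803176879883), 40.58046340942383)
yel 1 210.0 ((454.45294189453125, 97.1097412109375), (36.60266876220703, 37.16187286376953), 172.8828887939453)
yel 1 67.0 ((491.65557861328125, 90.71044921875), (20.775978088378906, 21.342334747314453), 7.649191856384277)
yel side -1 2658.5 ((453.2046203613281, 97.74906921386719), (129.25709533691406, 130.73370361328125), 139.62669372558594)
yel side 0 56.0 ((413.593017578125, 105.85578155517578), (16.80223274230957, 20.300018310546875), 143.20252990722656)
yel side 0 212.5 ((450.7601623535156, 99.79222106933594), (36.53644943237305, 37.078575134277344), 167.00135803222656)
yel side 0 48.5 ((488.2860412597656, 92.7530746459961), (16.243688583374023, 20.821727752685547), 148.41717529296875)
```

View pics/c1.png

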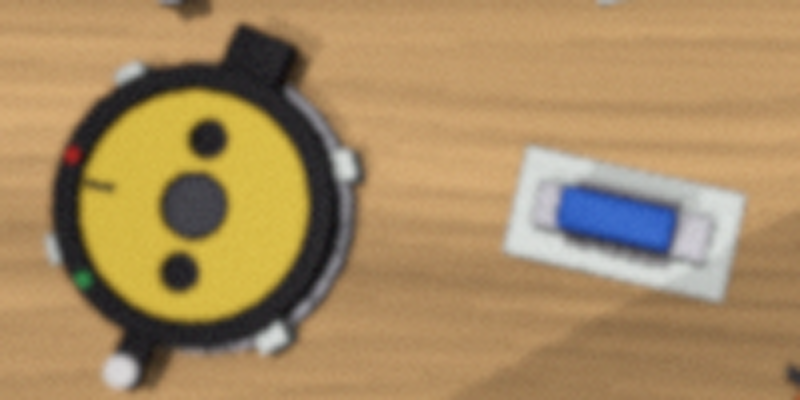

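Measured poses:
- **Spanner:** about (451.7, -142), long axis at 78.5°.
- **Yellow ring:** centre (454, 97), hole axis about -10°, ring turned about 0.2 rad.

I'll move above the spanner first.

Request:
move_arm --commands '[[[0.355,0.823,0],0.678,1],[[0.355,0.823,0],0.678,1],[[0.355,0.823,0],0.678,1],[[0.355,0.823,0],0.678,1],[[0.355,0.823,0],0.678,1],[[0.355,0.823,0],0.678,1],[[0.355,0.823,0],0.678,1],[[0.355,0.823,0],0.678,1],[[0.355,0.823,0],0.678,1],[[0.355,0.823,0],0.678,1],[[0.355,0.823,0],0.678,1],[[0.355,0.823,0],0.678,1],[[0.355,0.823,0],0.678,1],[[0.355,0.823,0],0.678,1],[[0.355,0.823,0],0.678,1],[[0.355,0.823,0],0.678,1],[[0.355,0.823,0],0.678,1],[[0,0,0],0,1],[[0,0,0],0,1]]'

```text
t: 2.08
eef_pos: [451.9, -142.7, 404.9]
tcp_rot: [3.141, 0.0, 1.372]
ft_force: [-0.3, 0.2, -0.2]
opening: 0.999
grip_force: 0.0
```

```bash
python3 - <<'E'
from h import *
p=read_camera('side'); hsv=cv2.cvtColor(p['image'],cv2.COLOR_RGB2HSV)
k=np.zeros((480,640),np.uint8);k[230:310,280:360]=255
b=cv2.inRange(hsv,(100,120,60),(125,255,255))&k
print(cv2.boundingRect(b),b.sum()/255)
th=np.radians(78.5);u=np.array([np.cos(th),np.sin(th)]);v=np.array([-u[1],u[0]])
from itertools import product
c=np.array([451.5,-143])
X=[[*(c+a*32*u+e*12*v),z] for a,e,z in product((-1,1),(-1,1),(60,105))]
q=proj(p,X);m=np.zeros((480,640),np.uint8);cv2.fillConvexPoly(m,cv2.convexHull(q.astype(np.int32)),255)
print(cv2.boundingRect(m),'pred mean',cv2.findNonZero(m).mean((0,1)),'meas',cv2.findNonZero(b).mean((0,1)))
im=p['image'].copy()
cv2.drawContours(im,[cv2.convexHull(q.astype(np.int32))],-1,(0,255,0),1)
cv2.imwrite('pics/s1.png',cv2.resize(im[140:340,220:420],(600,600),interpolation=cv2.INTER_CUBIC)[:,:,::-1])
print(env.state()['eef_pos'],env.state()['tcp_rot'])
E
```

```text
(0, 0, 0, 0) 0.0Traceback (most recent call last):
  File "<stdin>", line 11, in <module>
AttributeError: 'NoneType' object has no attribute 'mean'
```

The arm now hides the spanner from the side camera, so I'll use the earlier side picture. The camera hasn't moved.

```bash
python3 - <<'E'
from h import *
from itertools import product
p=read_camera('side'); im=cv2.imread('pics/side0.png'); hsv=cv2.cvtColor(im,cv2.COLOR_BGR2HSV)
k=np.zeros((480,640),np.uint8);k[230:310,280:360]=255
b=cv2.inRange(hsv,(100,120,60),(125,255,255))&k
th=np.radians(78.5);u=np.array([np.cos(th),np.sin(th)]);v=np.array([-u[1],u[0]])
for c in([451.5,-143],[451.5,-138],[456.5,-143]):
    q=proj(p,[[*(c+a*32*u+e*12*v),z] for a,e,z in product((-1,1),(-1,1),(60,105))])
    m=np.zeros((480,640),np.uint8);cv2.fillConvexPoly(m,cv2.convexHull(q.astype(np.int32)),255)
    print(c,cv2.findNonZero(m).mean((0,1)),cv2.boundingRect(m),'meas',cv2.findNonZero(b).mean((0,1)),cv2.boundingRect(b))
E
```

```text
[451.5, -143] [318.36913767 262.37367625] (304, 246, 30, 34) meas [318.35511983 263.94989107] (306, 250, 25, 29)
[451.5, -138] [316.74848485 263.42727273] (302, 247, 30, 34) meas [318.35511983 263.94989107] (306, 250, 25, 29)
[456.5, -143] [316.58064516 261.23348694] (302, 245, 30, 34) meas [318.35511983 263.94989107] (306, 250, 25, 29)
```

The side view agrees with the estimate, so I'll descend and grip.

Request:
move_arm --commands '[[[0,0,-0.9],0,1],[[0,0,-0.9],0,1],[[0,0,-0.9],0,1],[[0,0,-0.9],0,1],[[0,0,-0.7],0,1],[[0,0,-0.5],0,1],[[0,0,-0.2],0,1],[[0,0,0],0,1],[[0,0,0],0,-1],[[0,0,0],0,-1],[[0,0,0],0,-1],[[0,0,0],0,-1],[[0,0,0],0,-1],[[0,0,0],0,-1],[[0,0,0],0,-1],[[0,0,0],0,-1]]'

```text
t: 3.52
eef_pos: [451.7, -143.6, 254.9]
tcp_rot: [3.141, 0.0, 1.37]
ft_force: [-0.4, 1.0, 0.4]
opening: 0.495
grip_force: 0.0
```

Request:
move_arm --commands '[[[0,0,0],0,-1],[[0,0,0],0,-1],[[0,0,0],0,-1],[[0,0,0],0,-1],[[0,0,0],0,-1],[[0,0,0],0,-1],[[0,0,0],0,-1],[[0,0,0],0,-1]]'

```text
t: 4.18
eef_pos: [451.6, -143.6, 254.7]
tcp_rot: [-3.141, -0.0, 1.37]
ft_force: [0.5, 0.3, 0.3]
opening: 0.252
grip_force: 30.0
```

Gripped, with an opening of 24 mm. Lift, carry to the ring and turn.

Request:
move_arm --commands '[[[0,0,0.4],0,-1],[[0,0,0.7],0,-1],[[0,0,0.9],0,-1],[[0,0,0.9],0,-1],[[0,0,0.7],0,-1],[[0,0,0.4],0,-1]]'

```text
t: 4.68
eef_pos: [451.7, -143.6, 377.0]
tcp_rot: [3.139, 0.001, 1.37]
ft_force: [-0.2, -0.0, -2.1]
opening: 0.248
grip_force: 30.0
```

Request:
move_arm --commands '[[[0,0.4,0],-0.96,-1],[[0,0.4,0],-0.96,-1],[[0,0.4,0],-0.96,-1],[[0,0.4,0],-0.96,-1],[[0,0.4,0],-0.96,-1],[[0,0.4,0],-0.96,-1],[[0,0.4,0],-0.96,-1],[[0,0.4,0],-0.96,-1],[[0,0.4,0],-0.96,-1],[[0,0.4,0],-0.96,-1],[[0,0.4,0],-0.96,-1],[[0,0.4,0],-0.96,-1],[[0,0.4,0],-0.96,-1],[[0,0.4,0],-0.96,-1],[[0,0.4,0],-0.96,-1],[[0,0.4,0],-0.96,-1],[[0,0.4,0],-0.96,-1],[[0,0.4,0],-0.96,-1],[[0,0.4,0],-0.96,-1],[[0,0.4,0],-0.96,-1]]'

```text
t: 6.35
eef_pos: [451.6, 96.9, 374.6]
tcp_rot: [3.141, 0.0, -0.17]
ft_force: [0.3, -0.8, -1.8]
opening: 0.252
grip_force: 30.0
```

```bash
python3 - <<'E'
from h import *
s=env.state();print(s['eef_pos'],s['tcp_rot'],s['ft_force'],s['opening'])
p=read_camera('side')
im=p['image'].copy()
# predicted spanner plate corners
e=s['eef_pos'];th=s['tcp_rot'][2];u=np.array([np.cos(th),np.sin(th)]);v=np.array([-u[1],u[0]])
oz=e[2]-255+30
def dot(X,c,r=1):
    for q in proj(p,X): cv2.circle(big,tuple(int(k) for k in (np.array(q)-[140,200])*4),r,c,-1)
big=cv2.resize(im[200:350,140:340],(800,600),interpolation=cv2.INTER_CUBIC)
dot([[*(e[:2]+a*50*u+b*13*v),oz] for a in(-1,1) for b in(-1,1)],(0,255,0),3)
dot([[*(e[:2]+a*38*u),oz-16] for a in(-1,1)],(255,0,255),3)
dot([[454,97,54]],(255,0,0),3)
cv2.imwrite('pics/s2.png',big[:,:,::-1])
E
```

```text
[451.55964964  96.94244774 374.57426958] [ 3.14138988e+00  3.32658805e-04 -1.69917721e-01] [ 0.31997278 -0.84661958 -1.84304818] 0.2518113918266158
```

View pics/s2.png

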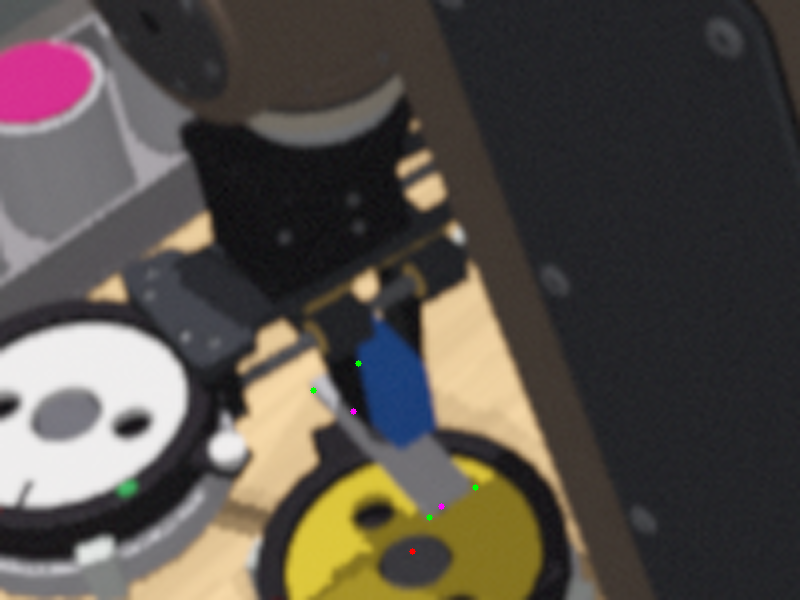

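The spanner sits as predicted (plate end near (440,510) in the crop) and the ring centre agrees to within about 2 mm. I'll lower it into the holes.

Request:
move_arm --commands '[[[0.05,0.01,-0.5],0,-1],[[0,0,-0.7],0,-1],[[0,0,-0.7],0,-1],[[0,0,-0.4],0,-1],[[0,0,-0.1],0,-1],[[0,0,0],0,-1],[[0,0,-0.1],0,-1],[[0,0,-0.1],0,-1],[[0,0,-0.1],0,-1],[[0,0,-0.1],0,-1],[[0,0,0],0,-1]]'

```text
t: 7.32
eef_pos: [453.1, 96.6, 290.5]
tcp_rot: [3.141, 0.0, -0.166]
ft_force: [-0.2, -0.0, -3.0]
opening: 0.252
grip_force: 30.0
```

Request:
move_arm --commands '[[[0,0,-0.1],0,-1],[[0,0,-0.1],0,-1],[[0,0,-0.1],0,-1],[[0,0,-0.05],0,-1],[[0,0,0],0,-1],[[0,0,0],0,-1]]'

```text
t: 7.82
eef_pos: [453.2, 96.7, 280.2]
tcp_rot: [3.141, 0.0, -0.166]
ft_force: [-0.5, 0.2, -2.0]
opening: 0.252
grip_force: 30.0
```

Request:
move_arm --commands '[[[0,0,-0.03],0,-1],[[0,0,-0.03],0,-1],[[0,0,0],0,-1],[[0,0,-0.03],0,-1],[[0,0,0],0,-1],[[0,0,0],0,-1]]'

```text
t: 8.32
eef_pos: [453.1, 96.7, 278.6]
tcp_rot: [-3.141, -0.001, -0.166]
ft_force: [-4.0, 0.8, 15.9]
opening: 0.251
grip_force: 30.0
```

Seated, with 16 N of contact. I'll ease off slightly and turn.

Request:
move_arm --commands '[[[0,0,0.03],0,-1],[[0,0,0],0.5,-1],[[0,0,0],0.6,-1],[[0,0,0],0.6,-1],[[0,0,0],0.6,-1],[[0,0,0],0.6,-1],[[0,0,0],0.6,-1],[[0,0,0],0.6,-1],[[0,0,0],0.6,-1],[[0,0,0],0.6,-1],[[0,0,0],0.6,-1],[[0,0,0],0.6,-1],[[0,0,0],0.6,-1],[[0,0,0],0.6,-1],[[0,0,0],0.6,-1],[[0,0,0],0.6,-1],[[0,0,0],0.6,-1],[[0,0,0],0.6,-1],[[0,0,0],0,-1]]'

```text
t: 9.9
eef_pos: [453.4, 96.6, 278.7]
tcp_rot: [3.141, -0.001, 0.644]
ft_force: [0.6, -1.5, 2.9]
opening: 0.253
grip_force: 30.0
```

```bash
python3 - <<'E'
from h import *
p=read_camera('side');s=env.state();print(s['moment'],s['ft_force'],s['joints'])
cv2.imwrite('pics/s3.png',cv2.resize(p['image'][270:400,160:330],(784,600),interpolation=cv2.INTER_CUBIC)[:,:,::-1])
E
```

```text
[-0.04334705 -0.08045388  0.04279553] [ 0.34416633 -0.48947048  2.59526868] [ 6.74289035e-02  4.59029095e-01  2.07636262e+00 -2.59267458e-04
  6.05342408e-01  9.97220526e-01]
```

View pics/s3.png

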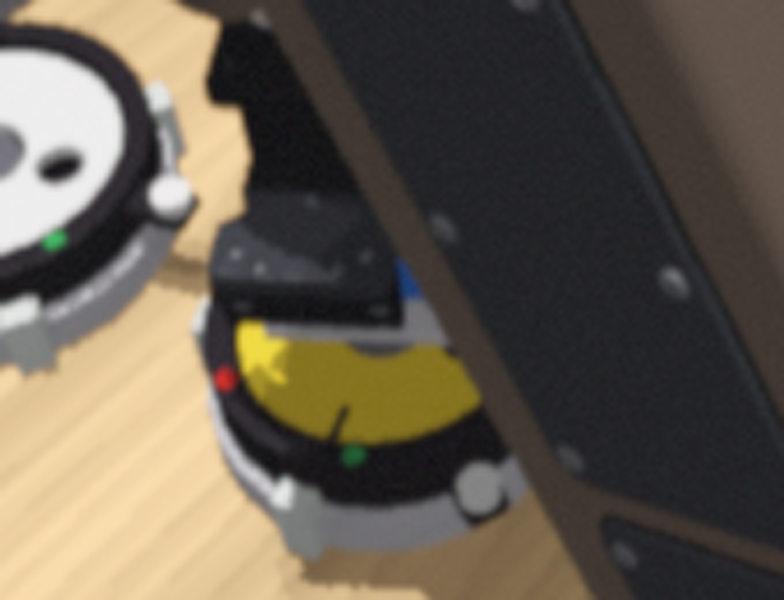

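The line at (340,422) is nearly at the green dot at (352,455). I'll turn further until it meets the stop.

Request:
move_arm --commands '[[[0,0,0],0.5,-1],[[0,0,0],0.5,-1],[[0,0,0],0.5,-1],[[0,0,0],0.4,-1],[[0,0,0],0,-1],[[0,0,0],0,-1]]'

```text
t: 10.45
eef_pos: [453.3, 96.7, 278.6]
tcp_rot: [3.141, -0.001, 0.792]
ft_force: [-0.2, -0.3, 4.6]
opening: 0.254
grip_force: 30.0
```

```bash
python3 - <<'E'
from h import *
s=env.state();print(s['moment'],s['ft_force'],s['tcp_rot'])
E
```

```text
[ 0.13201589 -0.08329457  0.07460716] [-0.21348435 -0.34215302  4.56838432] [ 3.14098862e+00 -5.18609837e-04  7.91995642e-01]
```

Request:
move_arm --commands '[[[0,0,0],0.4,-1],[[0,0,0],0.4,-1],[[0,0,0],0.4,-1],[[0,0,0],0,-1],[[0,0,0],0,-1]]'

```text
t: 10.87
eef_pos: [453.4, 96.8, 278.7]
tcp_rot: [3.141, -0.001, 0.887]
ft_force: [1.4, 3.6, 4.5]
opening: 0.255
grip_force: 30.4
```

```bash
python3 - <<'E'
from h import *
p=read_camera('side');s=env.state();print(s['moment'],s['ft_force'],s['tcp_rot'])
cv2.imwrite('pics/s4.png',cv2.resize(p['image'][310:390,180:280],(750,600),interpolation=cv2.INTER_CUBIC)[:,:,::-1])
E
```

```text
[ 0.66442116 -0.37556154 -0.80844045] [1.38844509 3.7245085  5.32390523] [ 3.14096454e+00 -1.07759798e-03  8.86845905e-01]
```

View pics/s4.png

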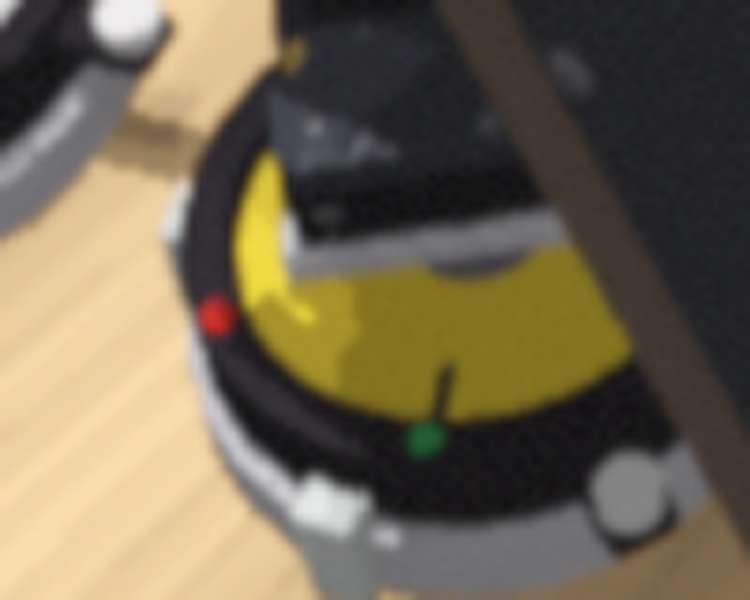

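The torque has risen to 0.8 N m and the line has reached the green dot at (427,438), so the ring is at its stop. I'll relieve the torque, release and retreat.

Request:
move_arm --commands '[[[0,0,0],-0.4,-1],[[0,0,0],0,-1],[[0,0,0],0,-0.2],[[0,0,0],0,0],[[0,0,0],0,0.2],[[0,0,0],0,0.4],[[0,0,0],0,0.4],[[0,0,0],0,0.4],[[0,0,0],0,0.4],[[0,0,0],0,0.4],[[0,0,0.3],0,0.4],[[0,0,0.6],0,0.4],[[0,0,0.8],0,0.4],[[0,0,0.8],0,0.4],[[0,0,0.8],0,0.4],[[0,0,0.5],0,0.4],[[0,0,0],0,0.4]]'

```text
t: 12.33
eef_pos: [453.2, 96.7, 395.9]
tcp_rot: [3.138, -0.004, 0.858]
ft_force: [0.1, -0.5, 1.0]
opening: 0.701
grip_force: 0.0
```

Request:
move_arm --commands '[[[0,-0.8,0],0,0.4],[[0,-0.9,0],0,0.4],[[0,-0.9,0],0,0.4],[[0,-0.9,0],0,0.4],[[0,-0.9,0],0,0.4],[[0,-0.9,0],0,0.4],[[0,-0.9,0],0,0.4],[[0,-0.9,0],0,0.4],[[0,-0.9,0],0,0.4],[[0,-0.9,0],0,0.4],[[0,0,0],0,0.4]]'

```text
t: 13.25
eef_pos: [453.2, -173.7, 392.0]
tcp_rot: [3.141, 0.001, 0.855]
ft_force: [-0.5, -0.3, 0.0]
opening: 0.696
grip_force: 0.0
```

```bash
python3 - <<'E'
from h import *
p=read_camera('side');q=read_camera('top');print(env.state()['eef_pos'],env.state()['ft_force'])
f=lambda i:cv2.resize(i,(400,400),interpolation=cv2.INTER_CUBIC)
cv2.imwrite('pics/s5.png',np.hstack([f(p['image'][280:400,180:300]),f(q['image'][225:325,160:260])])[:,:,::-1])
E
```

```text
[ 452.87381305 -170.89354574  391.90598621] [ 0.29112444  0.56998766 -0.46532801]
```

View pics/s5.png

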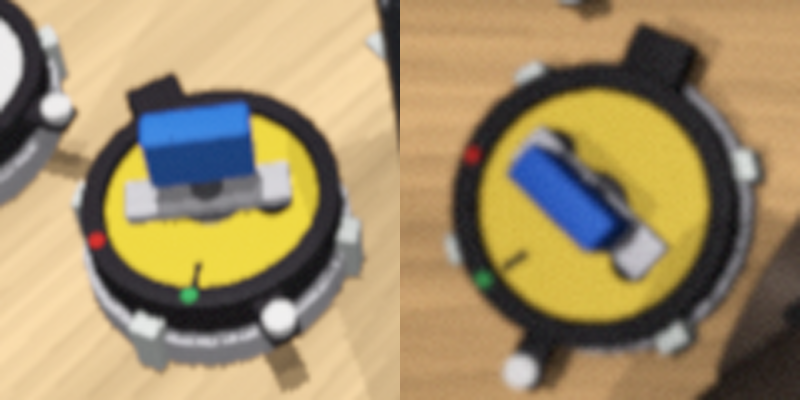

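The spanner stands upright and seated in the ring, and the line points at the green dot (485,278).

```bash
python3 -c "
from cell import env
print(env.job_done())"
```

```text
the job is handed in; nothing more can be done
None
```

The blue spanner is standing upright in the yellow ring, which I turned anticlockwise to its stop. I never touched the white ring, and the job was handed in at about 13 s; the interface gave no verdict back.

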